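# Set the ink bottles out behind their pens

### The job

Get the desk ready for lettering: move the four ink bottles out of the grey drawer insert into the wells of the wooden writing stand, each into the well right behind the pen of its own colour, so that the row of bottles stands in the same order as the row of pens. Keep every bottle upright and set it down in its well rather than dropping it, and leave the pens lying where they are.

Things in the scene. Friction and masses are not known exactly. Their poses are not given: they have to be found in the camera images.
- bottle_blue_mid (a point): Centre, half-way up, of the ink bottle with blue cap and band: white plastic, loose, upright (z up), 72 mm tall, about 80 g; body 44 mm across and 50 mm tall, cap 33 mm across. Starts in the far row of the grey drawer insert, which runs left-right with bottles about 72 mm apart: free to grip front-to-back, above the low walls.
- bottle_red_mid (a point): Centre, half-way up, of the ink bottle with red cap and band: white plastic, loose, upright (z up), 72 mm tall, about 80 g; body 44 mm across and 50 mm tall, cap 33 mm across. Starts in the far row of the grey drawer insert, which runs left-right with bottles about 72 mm apart: free to grip front-to-back, above the low walls.
- bottle_green_mid (a point): Centre, half-way up, of the ink bottle with green cap and band: white plastic, loose, upright (z up), 72 mm tall, about 80 g; body 44 mm across and 50 mm tall, cap 33 mm across. Starts in the far row of the grey drawer insert, which runs left-right with bottles about 72 mm apart: free to grip front-to-back, above the low walls.
- bottle_yellow_mid (a point): Centre, half-way up, of the ink bottle with yellow cap and band: white plastic, loose, upright (z up), 72 mm tall, about 80 g; body 44 mm across and 50 mm tall, cap 33 mm across. Starts in the far row of the grey drawer insert, which runs left-right with bottles about 72 mm apart: free to grip front-to-back, above the low walls.
- pen_blue: The blue pen, 130 mm long, 12 mm thick, loose, lying level in a notch of the white ceramic pen rest of the writing stand; its top is 29 mm above the desk. Origin at mid-length on its underside; x axis along the pen, away from the robot, to the well its bottle belongs in: that well's centre is 130 mm from the origin along x. Pen order varies.
- pen_red: The red pen, 130 mm long, 12 mm thick, loose, lying level in a notch of the white ceramic pen rest of the writing stand; its top is 29 mm above the desk. Origin at mid-length on its underside; x axis along the pen, away from the robot, to the well its bottle belongs in: that well's centre is 130 mm from the origin along x. Pen order varies.
- pen_green: The green pen, 130 mm long, 12 mm thick, loose, lying level in a notch of the white ceramic pen rest of the writing stand; its top is 29 mm above the desk. Origin at mid-length on its underside; x axis along the pen, away from the robot, to the well its bottle belongs in: that well's centre is 130 mm from the origin along x. Pen order varies.
- pen_yellow: The yellow pen, 130 mm long, 12 mm thick, loose, lying level in a notch of the white ceramic pen rest of the writing stand; its top is 29 mm above the desk. Origin at mid-length on its underside; x axis along the pen, away from the robot, to the well its bottle belongs in: that well's centre is 130 mm from the origin along x. Pen order varies.
- ink_stand: Fixed wooden writing stand: board with pen rest on the robot's side and, behind it, a row of four round wells. Origin on the desk under the row's middle; x points away from the robot, y along the row, z up; yaw within 0.2 rad. Well centres x = 0, y = -102, -34, 34, 102 mm; 60 mm across, floor 14 and rim 24 mm above the desk (seated bottle's centre 50 mm). Pens at x = -130 mm, each at a well's y.
- insert: Fixed grey plastic drawer insert, 150 mm deep (x), 290 mm wide (y), walls 16 mm high and 3 mm thick, floor 3 mm: two rows of four compartments 70 x 69 mm. Origin on the desk under its centre; x points away from the robot, y along the rows; yaw within 0.2 rad. The bottles start in the far row (x = 37 mm), one per compartment in any order; an eraser and a sharpener, under 16 mm tall, lie in the near row.

How it is judged:
At the end, for the whole second after the job is handed in: Each bottle stands upright (within 0.1 rad), released and at rest on the floor of the well in line with the pen of its colour: within 12 mm of the well's centre along and across the row, its height within 4 mm of seated. Every pen lies within 20 mm of where it was (((y of bottle_blue_mid in the frame of ink_stand between -0.114 and -0.09 m and y of pen_blue in the frame of ink_stand between -0.122 and -0.082 m) or (y of bottle_blue_mid in the frame of ink_stand between -0.046 and -0.022 m and y of pen_blue in the frame of ink_stand between -0.054 and -0.014 m) or (y of bottle_blue_mid in the frame of ink_stand between 0.022 and 0.046 m and y of pen_blue in the frame of ink_stand between 0.014 and 0.054 m) or (y of bottle_blue_mid in the frame of ink_stand between 0.09 and 0.114 m and y of pen_blue in the frame of ink_stand between 0.082 and 0.122 m)) and x of bottle_blue_mid in the frame of ink_stand between -0.012 and 0.012 m and z of bottle_blue_mid in the frame of ink_stand between 0.046 and 0.054 m and angle between each of bottle_blue_mid, bottle_red_mid, bottle_green_mid, bottle_yellow_mid's own z axis and vertical below 0.1 rad and linear speed of each of bottle_blue, bottle_red, bottle_green, bottle_yellow below 0.02 m/s and distance of each of pen_blue, pen_red, pen_green, pen_yellow from where it was at the start of the episode below 0.02 m and ((y of bottle_red_mid in the frame of ink_stand between -0.114 and -0.09 m and y of pen_red in the frame of ink_stand between -0.122 and -0.082 m) or (y of bottle_red_mid in the frame of ink_stand between -0.046 and -0.022 m and y of pen_red in the frame of ink_stand between -0.054 and -0.014 m) or (y of bottle_red_mid in the frame of ink_stand between 0.022 and 0.046 m and y of pen_red in the frame of ink_stand between 0.014 and 0.054 m) or (y of bottle_red_mid in the frame of ink_stand between 0.09 and 0.114 m and y of pen_red in the frame of ink_stand between 0.082 and 0.122 m)) and x of bottle_red_mid in the frame of ink_stand between -0.012 and 0.012 m and z of bottle_red_mid in the frame of ink_stand between 0.046 and 0.054 m and ((y of bottle_green_mid in the frame of ink_stand between -0.114 and -0.09 m and y of pen_green in the frame of ink_stand between -0.122 and -0.082 m) or (y of bottle_green_mid in the frame of ink_stand between -0.046 and -0.022 m and y of pen_green in the frame of ink_stand between -0.054 and -0.014 m) or (y of bottle_green_mid in the frame of ink_stand between 0.022 and 0.046 m and y of pen_green in the frame of ink_stand between 0.014 and 0.054 m) or (y of bottle_green_mid in the frame of ink_stand between 0.09 and 0.114 m and y of pen_green in the frame of ink_stand between 0.082 and 0.122 m)) and x of bottle_green_mid in the frame of ink_stand between -0.012 and 0.012 m and z of bottle_green_mid in the frame of ink_stand between 0.046 and 0.054 m and ((y of bottle_yellow_mid in the frame of ink_stand between -0.114 and -0.09 m and y of pen_yellow in the frame of ink_stand between -0.122 and -0.082 m) or (y of bottle_yellow_mid in the frame of ink_stand between -0.046 and -0.022 m and y of pen_yellow in the frame of ink_stand between -0.054 and -0.014 m) or (y of bottle_yellow_mid in the frame of ink_stand between 0.022 and 0.046 m and y of pen_yellow in the frame of ink_stand between 0.014 and 0.054 m) or (y of bottle_yellow_mid in the frame of ink_stand between 0.09 and 0.114 m and y of pen_yellow in the frame of ink_stand between 0.082 and 0.122 m)) and x of bottle_yellow_mid in the frame of ink_stand between -0.012 and 0.012 m and z of bottle_yellow_mid in the frame of ink_stand between 0.046 and 0.054 m); the robot touches nothing.
It fails at once if a bottle is tipped over (angle between any of bottle_blue_mid, bottle_red_mid, bottle_green_mid, bottle_yellow_mid's own z axis and vertical above 0.6 rad).
It fails at once if a bottle is let go in mid-air, more than about 35 mm above where it stands ((height (world z) of bottle_blue_mid above 0.085 m and contact force between bottle_blue and the fingers below 0.01 N) or (height (world z) of bottle_red_mid above 0.085 m and contact force between bottle_red and the fingers below 0.01 N) or (height (world z) of bottle_green_mid above 0.085 m and contact force between bottle_green and the fingers below 0.01 N) or (height (world z) of bottle_yellow_mid above 0.085 m and contact force between bottle_yellow and the fingers below 0.01 N)).
It fails at once if a pen is knocked out of its place on the rest (distance of any of pen_blue, pen_red, pen_green, pen_yellow from where it was at the start of the episode above 0.025 m).
It also fails if it takes over 102 s, if anything falls off the work surface, if the arm or the gripper's body presses on something with over 40 N, if the wrist force passes 120 N, or if a joint passes its speed limit or range.

### The arm

A 6-joint arm with a two-finger parallel gripper is mounted at the origin on the work surface. World frame = base frame: x ahead of the robot, y to its left, z up, the work surface at z = 0. Lengths are in m, angles in rad, forces in N, time in s.
With the tool pointing down it reaches from about 0.35 to 0.925 m from the base axis. Payload 6.4 kg.
Tool frame: the origin (TCP) lies on the front face of the gripper's body, between the roots of the fingers; the fingertips stand 73 mm ahead of it and the grasp point (between the pads) lies 54 mm ahead of it; z points along the fingers, y is the line along which they close (so a half turn about z gives the same grasp; the last joint's range is limited). The gripper opens to 85 mm and grips with 20 to 120 N. Pads are 22 mm wide; open, the fingers measure 114 mm over their backs; the gripper's body (76 mm by 85 mm) begins 54 mm behind the grasp point. The pads swing forward as they close: fully open they stand 13 mm farther back than shut.
Start: joints at [-0.174, 0.245, 1.558, -0, 1.339, -0.174], TCP at [0.65, 0, 0.304] pointing down, gripper open.
Joint ranges: [-3.13, 3.13], [-1.02, 2.26], [0.13, 2.54], [-0.95, 4.09], [0.21, 2.88], [-2.74, 2.74]. Speed limits (rad/s): [2.57, 2.57, 3.14, 3.14, 3.14, 3.14].

### API

Orientations are given as a rotation vector (axis times angle).
In Python, from station import * gives the robot as it stands.
- The arm moves only by the tool apply_moves, never from a script. Its argument "commands" is a list of rows, each a list of 5 numbers: the finger opening in mm, from 0 to 85.4, then the shift along the tool's x, y, z in units of 25 mm (1.0 is 25 mm), then the turn about the tool's z in units of 5 degrees (1.0 is 5 degrees). A call has 1 to 10 rows; each row shifts and turns the commanded pose from where the row before left it, along the tool's axes as they then stand; what a row does not reach is not made up. A row lasts 1/12 s, in which the tool goes at most 41.7 mm and 7.16 degrees, less where a joint would pass 70% of its speed; a pose out of reach is approached as far as the arm can. A call is refused whole if a number of a shift passes 1 or a number of a turn 1, either way. A call with a gripper value outside its range is refused whole. The fingers move at their own pace and stop on an object; the grip force is fixed at half the most. Time passes only in rows, so rows that do not move let the fingers close. It gives the time, the measured TCP pose, the force, the opening and the grip force at its end, in the units of the state.
- state(): the state, without advancing time (a new reading comes with each control period).
- snapshot(name): name is "scene" or "side" or "wrist"; returns a dict with "pixels" (420x560x3 uint8, red, green, blue), "mtx" (3x3 intrinsics, pixels), "cam_to_world" (4x4, takes a point from camera to world coordinates). Camera axes: x right, y up, looking along -z (the intrinsics and any distortion apply to the point x, -y, -z); pixel columns grow to the right and rows downward; lengths in m; the calibration is good to about 2 mm. The wrist camera is an equidistant fisheye: a pixel r from the principal point sees the ray r / f radians off the axis. A picture is of the moment at which its call begins. There is no depth.
- close_job(): hands the job in; it is judged then, once.
The state is a dict: "time_s": time; "joint_positions": joint angles; "qvel": joint speeds; "joint_efforts": joint torques, N m; "tool_pos": TCP position; "ee_rot": TCP orientation; "force": force on the tool from outside, world axes, zero at the start; "torque": the same for the moment, N m; "finger_gap": finger opening in m; "gripper_force": force on a finger pad.
Only numpy, scipy, OpenCV 4.12 (cv2) and the standard library are available. Lean on these libraries where they do the work, as an engineer would, in place of code of your own. Each camera call takes 0.05 s, during which the arm holds its last target. There are 200 camera calls.

## Working session

There is one attempt and no reset: what is moved stays moved. The work goes in short steps, Python scripts to look and compute and a tool call to move; the robot and the scene stay as the last step left them, time stands still between calls to the robot, and variables do not carry over. Pictures are saved under pics/ and viewed, at most 14 in all, crops included, and the job is handed in when it is done.

Besides the shell and the picture viewer there is one more tool, called after ">>>" as a command line: name --pt "numbers of a row" for each row, then --argument value for the rest. apply_moves: Moves the arm, as the interface text tells. Its arguments: {"type":"object","properties":{"commands":{"type":"array","items":{"type":"array","items":{"type":"number"}}}},"required":["commands"]}

```bash
mkdir -p pics; ls; python3 - <<'E'
from station import *
import cv2
print(state())
for n in ["scene","side"]:
    s=snapshot(n); cv2.imwrite(f"pics/{n}0.png",s["pixels"][:,:,::-1]); print(n,s["mtx"].tolist(),s["cam_to_world"].round(3).tolist(), s.keys())
E
```

```text
pics
{'time_s': 0.0, 'joint_positions': array([-1.74093032e-01,  2.45798741e-01,  1.55901310e+00,  2.35785022e-05,
        1.33867749e+00, -1.74095652e-01]), 'qvel': array([-0.00099582, -0.00023544,  0.00111163, -0.00051595,  0.00127245,
        0.00116799]), 'joint_efforts': array([ 6.17919522e-04, -4.29512215e+01, -3.26122355e+01, -1.30276699e-04,
        5.42047856e-03, -1.36905024e-05]), 'tool_pos': array([6.49585707e-01, 8.75341306e-05, 3.02790482e-01]), 'ee_rot': array([-2.22033671e+00, -2.22033044e+00,  1.67956746e-03]), 'force': array([0.20837271, 0.19288295, 0.64734366]), 'torque': array([-0.02453261, -0.02448577, -0.05929545]), 'gripper_force': 0.0, 'finger_gap': 0.08522498761502652}
scene [[521.3723302988, 0.0, 276.4371305159136], [0.0, 521.3723302988, 199.51224488573712], [0.0, 0.0, 1.0]] [[0.154, -0.591, 0.792, 1.382], [0.988, 0.095, -0.121, -0.157], [-0.003, 0.801, 0.599, 0.742], [0.0, 0.0, 0.0, 1.0]] dict_keys(['pixels', 'mtx', 'cam_to_world'])
side [[395.12309145502445, 0.0, 284.50670051838273], [0.0, 395.12309145502445, 208.18955460749163], [0.0, 0.0, 1.0]] [[-0.866, 0.314, -0.388, 0.17], [-0.499, -0.57, 0.653, 0.56], [-0.017, 0.759, 0.651, 0.619], [0.0, 0.0, 0.0, 1.0]] dict_keys(['pixels', 'mtx', 'cam_to_world'])
```

View pics/scene0.png

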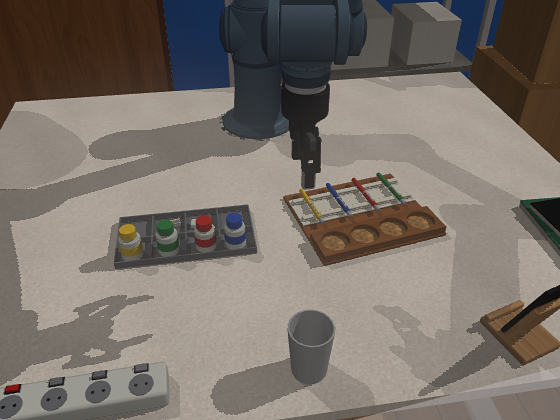

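View pics/side0.png

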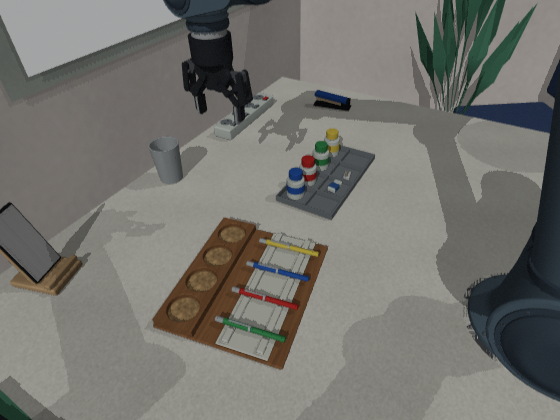

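The scene shows, left to right (world −y to +y), caps yellow (128,232), green (165,228), red (204,223) and blue (234,219). The pens in the same direction are yellow (310,203), blue (337,197), red (364,191) and green (389,186), with wells at about (334,243), (363,235), (391,229) and (420,221). The side view agrees. Next I'll measure from both views.

```bash
cat > h.py <<'E'
from station import *
import cv2, numpy as np
RNG={'yellow':[(20,34)],'green':[(50,85)],'red':[(0,7),(174,180)],'blue':[(105,125)]}
def mask(px,c,smin=120,vmin=50):
    h=cv2.cvtColor(px,cv2.COLOR_RGB2HSV); m=np.zeros(h.shape[:2],np.uint8)
    for a,b in RNG[c]: m|=cv2.inRange(h,(a,smin,vmin),(b,255,255))
    return m
def blobs(m,amin=25):
    n,l,st,ce=cv2.connectedComponentsWithStats(m)
    return [(ce[i],st[i]) for i in range(1,n) if st[i][4]>=amin]
def ray(s,uv,fish=False):
    K=s['mtx'];a=(uv[0]-K[0,2])/K[0,0];b=(uv[1]-K[1,2])/K[1,1]
    if fish:
        r=np.hypot(a,b)+1e-12; d=np.array([a/r*np.sin(r),-b/r*np.sin(r),-np.cos(r)])
    else: d=np.array([a,-b,-1.])
    T=s['cam_to_world']; d=T[:3,:3]@d; return T[:3,3],d/np.linalg.norm(d)
def onz(s,uv,z,fish=False):
    o,d=ray(s,uv,fish); return o+d*(z-o[2])/d[2]
def tri(rs):
    A=sum(np.eye(3)-np.outer(d,d) for o,d in rs); b=sum((np.eye(3)-np.outer(d,d))@o for o,d in rs)
    return np.linalg.solve(A,b)
E
python3 - <<'E'
from h import *
S={n:snapshot(n) for n in["scene","side"]}
for c in RNG:
    for n in S:
        for ce,st in blobs(mask(S[n]['pixels'],c)): 
            if 100<ce[0]<460 and 110<ce[1]<345: print(c,n,ce.round(1),st.tolist(),'z.064',onz(S[n],ce,.064).round(3)[:2],'z.023',onz(S[n],ce,.023).round(3)[:2])
for n,w in (('scene',[(334,243),(363,235),(391,229),(420,221)]),('side',[(232,234),(217,256),(202,281),(184,309)])):
    for p in w: print(n,'well floor',onz(S[n],p,.014).round(3),'rim',onz(S[n],p,.024).round(3)[:2])
E
```

```text
yellow scene [305.2 196.1] [300, 188, 12, 17, 72] z.064 [0.482 0.045] z.023 [0.428 0.057]
yellow scene [315.4 211.9] [310, 205, 12, 14, 57] z.064 [0.541 0.055] z.023 [0.49  0.068]
yellow scene [127.3 231.8] [119, 224, 18, 17, 245] z.064 [ 0.544 -0.332] z.023 [ 0.494 -0.342]
yellow scene [131.2 250.8] [120, 243, 22, 14, 159] z.064 [ 0.603 -0.32 ] z.023 [ 0.556 -0.33 ]
yellow side [331.7 133.7] [326, 129, 12, 11, 107] z.064 [ 0.544 -0.333] z.023 [ 0.572 -0.399]
yellow side [333.3 148.1] [328, 143, 12, 9, 61] z.064 [ 0.51  -0.268] z.023 [ 0.535 -0.329]
yellow side [274.8 243.8] [266, 239, 21, 10, 88] z.064 [0.464 0.105] z.023 [0.486 0.071]
yellow side [304.2 250.7] [289, 245, 30, 12, 142] z.064 [0.405 0.093] z.023 [0.423 0.059]
green scene [164.5 224.2] [157, 220, 16, 9, 113] z.064 [ 0.532 -0.258] z.023 [ 0.48  -0.264]
green side [320.8 146.5] [315, 142, 13, 11, 112] z.064 [ 0.542 -0.259] z.023 [ 0.569 -0.32 ]
green side [322.1 161.6] [316, 157, 13, 8, 64] z.064 [ 0.508 -0.197] z.023 [ 0.533 -0.253]
green side [233.8 324.1] [223, 318, 25, 13, 99] z.064 [0.429 0.291] z.023 [0.448 0.271]

[... 1253 characters left out ...]
lue side [295.6 189.9] [287, 184, 18, 10, 99] z.064 [ 0.511 -0.065] z.023 [ 0.536 -0.111]
blue side [263.2 267.4] [253, 262, 23, 11, 85] z.064 [0.452 0.167] z.023 [0.473 0.138]
blue side [293.2 274.8] [278, 269, 31, 12, 144] z.064 [0.395 0.155] z.023 [0.412 0.125]
scene well floor [0.588 0.087 0.014] rim [0.599 0.083]
scene well floor [0.573 0.154 0.014] rim [0.584 0.15 ]
scene well floor [0.563 0.22  0.014] rim [0.575 0.215]
scene well floor [0.547 0.292 0.014] rim [0.558 0.286]
side well floor [0.588 0.084 0.014] rim [0.581 0.092]
side well floor [0.577 0.152 0.014] rim [0.571 0.159]
side well floor [0.563 0.219 0.014] rim [0.556 0.225]
side well floor [0.55  0.286 0.014] rim [0.544 0.29 ]
```

Both views agree within about 2 mm:
- **Wells:** the floors are near (.588,.086), (.575,.153), (.563,.220) and (.549,.288), 68 mm apart at yaw 0.19.
- **Bottles:** x ≈ .541, with y = −.118 (blue), −.181 (red), −.2585 (green) and −.3325 (yellow).

I'm moving above blue now.

>>> apply_moves --pt "85 -0.79 -0.73 0.87 0" --pt "85 -0.79 -0.73 0.87 0" --pt "85 -0.79 -0.73 0.87 0" --pt "85 -0.79 -0.73 0.87 0" --pt "85 -0.79 -0.73 0.87 0" --pt "85 -0.79 -0.73 0.87 0" --pt "85 0 0 0 0" --pt "85 0 0 0 0"

```text
time_s: 0.87
tool_pos: [0.5392, -0.1188, 0.1719]
ee_rot: [-2.222, -2.217, 0.002]
force: [0.0, 0.2, 1.2]
finger_gap: 0.0851
gripper_force: 0.0
```

```bash
python3 - <<'E'
from h import *
print(state()['tool_pos'])
s=snapshot('wrist'); cv2.imwrite("pics/w1.png",s['pixels'][:,:,::-1])
for c in RNG:
    for ce,st in blobs(mask(s['pixels'],c),80): print(c,ce.round(1),st.tolist(),onz(s,ce,.075,True).round(4)[:2])
E
```

```text
[ 0.53916139 -0.11880884  0.17193306]
yellow [91.   2.7] [84, 0, 20, 9, 105] [0.4348 0.0302]
red [259.2 281.8] [250, 273, 21, 23, 192] [ 0.5297 -0.1385]
red [277.8 327.8] [254, 302, 50, 51, 1976] [ 0.5408 -0.1735]
blue [275.9 196.2] [250, 189, 54, 24, 314] [ 0.5396 -0.0862]
blue [280.2 245.2] [253, 215, 57, 59, 2584] [ 0.542  -0.1146]
blue [194.6 290.6] [184, 280, 20, 22, 353] [ 0.4896 -0.1458]
```

View pics/w1.png

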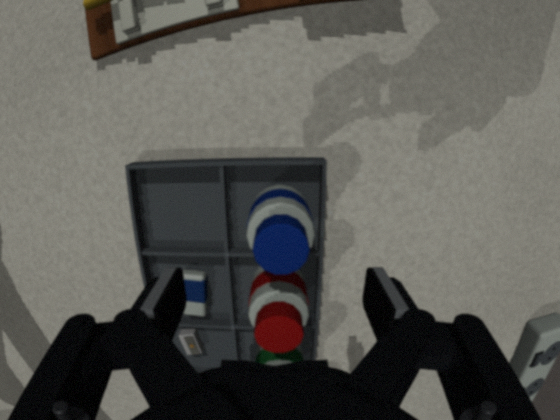

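The wrist view shows the blue cap centred between the fingers at (280,245) and red at (278,328). The fingers are clear in front of and behind the bottle. I'm descending and gripping.

>>> apply_moves --pt "85 0.07 0.1 0.8 0" --pt "85 0 0 0.8 0" --pt "85 0 0 0.8 0" --pt "85 0 0 0.68 0" --pt "85 0 0 0 0" --pt "30 0 0 0 0" --pt "30 0 0 0 0" --pt "30 0 0 0 0" --pt "30 0 0 0 0" --pt "30 0 0 0 0"

```text
time_s: 1.75
tool_pos: [0.5445, -0.1173, 0.0986]
ee_rot: [2.219, 2.219, 0.003]
force: [0.4, 0.5, 6.2]
finger_gap: 0.0427
gripper_force: 61.2
```

>>> apply_moves --pt "30 0 0 0 0" --pt "30 0 0 -0.5 0" --pt "30 0 0 -1 0" --pt "30 0 0 -1 0" --pt "30 0 0 -1 0" --pt "30 0 0 -0.7 0" --pt "30 0 0 0 0" --pt "30 0 0 0 0"

```text
time_s: 2.42
tool_pos: [0.5434, -0.1169, 0.2029]
ee_rot: [2.22, 2.22, 0.002]
force: [0.1, 0.5, -1.6]
finger_gap: 0.0424
gripper_force: 60.9
```

>>> apply_moves --pt "30 0.5 0.1 0 0" --pt "30 0.9 0.12 0 0" --pt "30 1 0.12 0 0" --pt "30 1 0.12 0 0" --pt "30 1 0.12 0 0" --pt "30 1 0.12 0 0" --pt "30 1 0.12 0 0" --pt "30 1 0.12 0 0" --pt "30 1 0.12 0 0" --pt "30 1 0.12 0 0"

```text
time_s: 3.25
tool_pos: [0.5711, 0.1204, 0.1991]
ee_rot: [-2.219, -2.22, 0.004]
force: [-0.6, -0.2, -0.6]
finger_gap: 0.0425
gripper_force: 60.9
```

>>> apply_moves --pt "30 0.9 0.08 0 0" --pt "30 0.5 0 0 0" --pt "30 0 0 0 0" --pt "30 0 0 0 0"

```text
time_s: 3.58
tool_pos: [0.5737, 0.1537, 0.2001]
ee_rot: [-2.219, -2.222, 0.003]
force: [-0.4, -0.5, -1.1]
finger_gap: 0.0423
gripper_force: 60.9
```

```bash
python3 - <<'E'
from h import *
print(state()['tool_pos'])
s=snapshot('wrist'); cv2.imwrite("pics/w2.png",s['pixels'][:,:,::-1])
E
```

```text
[0.57366189 0.15367464 0.20007496]
```

View pics/w2.png

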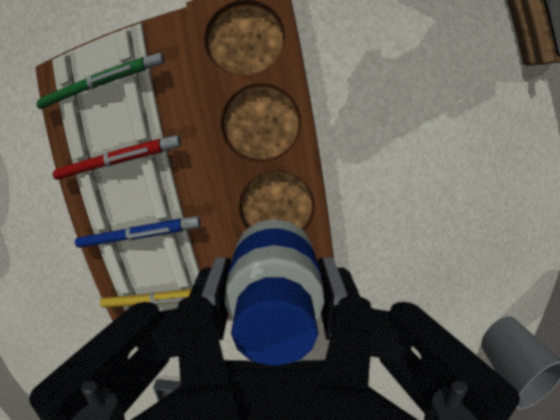

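The wrist view shows the green, red and blue wells at about (245,39), (261,122) and (277,207). The bottle is held upright with the pens undisturbed. I'll check the wells by casting those pixels.

```bash
python3 - <<'E'
from h import *
s=snapshot('wrist')
for p in [(245,39),(261,122),(277,207)]: print(onz(s,p,.024,True).round(4),onz(s,p,.014,True).round(4))
for c in RNG: 
    for ce,st in blobs(mask(s['pixels'],c),60): print(c,ce.round(0),st[4],onz(s,ce,.023,True).round(3)[:2])
E
```

```text
[0.5517 0.2855 0.024 ] [0.5509 0.2877 0.014 ]
[0.5635 0.2214 0.024 ] [0.5631 0.221  0.014 ]
[0.5756 0.1545 0.024 ] [0.5757 0.1514 0.014 ]
yellow [173. 293.] 264 [0.479 0.07 ]
yellow [124. 300.] 482 [0.425 0.059]
green [133.  64.] 131 [0.462 0.273]
green [62. 92.] 341 [0.39  0.259]
red [137. 150.] 472 [0.462 0.203]
red [ 78. 167.] 571 [0.401 0.192]
blue [159. 226.] 357 [0.475 0.138]
blue [100. 237.] 482 [0.414 0.125]
blue [272. 242.] 1206 [0.572 0.123]
blue [274. 322.] 5844 [0.573 0.04 ]
```

The wells are confirmed at green (.551,.287), red (.563,.221), blue (.5755,.153) and yellow (.588,.086). I'm lowering blue.

>>> apply_moves --pt "30 0 0.08 0.5 0" --pt "30 0 0 0.8 0" --pt "30 0 0 0.8 0" --pt "30 0 0 0.8 0" --pt "30 0 0 0.45 0" --pt "30 0 0 0.1 0" --pt "30 0 0 0 0" --pt "30 0 0 0 0"

```text
time_s: 4.35
tool_pos: [0.5772, 0.153, 0.1159]
ee_rot: [2.221, 2.22, 0.002]
force: [-0.6, 0.2, -0.6]
finger_gap: 0.0426
gripper_force: 60.9
```

>>> apply_moves --pt "30 0 -0.04 0.1 0" --pt "30 0 0 0.1 0" --pt "30 0 0 0 0" --pt "30 0 0 0 0"

```text
time_s: 4.68
tool_pos: [0.5756, 0.1533, 0.1105]
ee_rot: [2.221, 2.221, 0.001]
force: [-0.9, 0.1, -0.4]
finger_gap: 0.0426
gripper_force: 60.9
```

>>> apply_moves --pt "30 0 0 0.04 0" --pt "30 0 0 0.04 0" --pt "30 0 0 0 0" --pt "30 0 0 0 0"

```text
time_s: 5.02
tool_pos: [0.5759, 0.1534, 0.1096]
ee_rot: [2.221, 2.222, 0.0]
force: [-4.2, -1.4, 8.1]
finger_gap: 0.0423
gripper_force: 61.9
```

The bottle touched down at z .1096 as predicted. I'm releasing and rising.

>>> apply_moves --pt "62 0 0 0 0" --pt "62 0 0 0 0" --pt "62 0 0 0 0" --pt "62 0 0 0 0" --pt "62 0 0 -0.6 0" --pt "62 0 0 -1 0" --pt "62 0 0 -1 0" --pt "75 0 0 -0.6 0" --pt "85 0 0 0 0"

```text
time_s: 5.77
tool_pos: [0.5777, 0.1534, 0.1923]
ee_rot: [2.218, 2.218, 0.009]
force: [-0.0, -0.4, 0.6]
finger_gap: 0.0834
gripper_force: 0.0
```

```bash
python3 - <<'E'
from h import *
print(state()['tool_pos'],state()['finger_gap'])
s=snapshot('side'); cv2.imwrite("pics/s2.png",cv2.resize(s['pixels'][100:380,120:400,::-1],None,fx=2,fy=2))
for ce,st in blobs(mask(s['pixels'],'blue'),40): print(ce,st,onz(s,ce,.075,0))
E
```

```text
[0.57766129 0.15344292 0.19225894] 0.08341831135071458
[330.95833333  96.54166667] [315  90  33  14 216] [ 0.63548013 -0.52344144  0.075     ]
[519.97447281 115.10321865] [ 465  103   95   31 1802] [ 0.10871839 -0.6647587   0.075     ]
[334.40425532 185.46808511] [329 182  10   9  47] [ 0.43491314 -0.10866352  0.075     ]
[213.94042553 235.09361702] [206 227  17  17 235] [0.57541315 0.15159564 0.075     ]
[217.58823529 253.70588235] [206 246  22  13 136] [0.53875246 0.1879773  0.075     ]
[263.30952381 267.38095238] [253 262  23  11  84] [0.44598767 0.17462508 0.075     ]
[293.21527778 274.75694444] [278 269  31  12 144] [0.39064722 0.16331062 0.075     ]
```

View pics/s2.png

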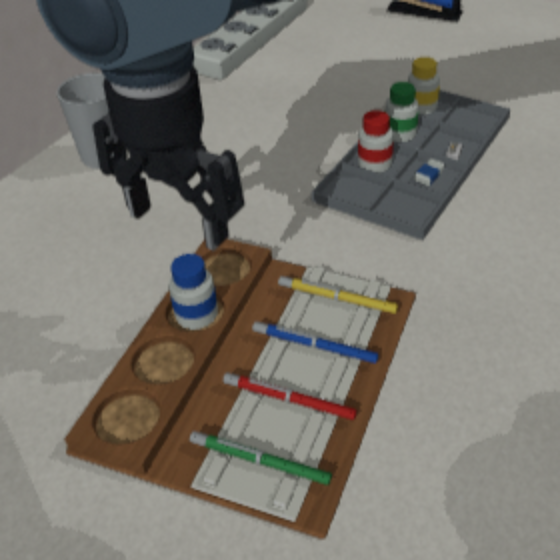

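Blue stands upright in the blue-pen well, with its cap at (.575,.152), and all pens are in place. Red is next.

>>> apply_moves --pt "85 -0.6 -0.1 0 0" --pt "85 -1 -0.12 0 0" --pt "85 -1 -0.12 0 0" --pt "85 -1 -0.12 0 0" --pt "85 -1 -0.12 0 0" --pt "85 -1 -0.12 0 0" --pt "85 -1 -0.12 0 0" --pt "85 -1 -0.12 0 0" --pt "85 -1 -0.12 0 0" --pt "85 -1 -0.12 0 0"

```text
time_s: 6.65
tool_pos: [0.5447, -0.0876, 0.186]
ee_rot: [-2.219, -2.219, 0.002]
force: [-0.3, 0.1, -0.2]
finger_gap: 0.0848
gripper_force: 0.0
```

>>> apply_moves --pt "85 -1 -0.1 0.2 0" --pt "85 -1 -0.1 0.3 0" --pt "85 -1 -0.07 0.3 0" --pt "85 -0.7 0 0 0" --pt "85 0 0 0 0" --pt "85 0 0 0 0"

```text
time_s: 7.15
tool_pos: [0.5384, -0.1794, 0.1664]
ee_rot: [-2.221, -2.217, 0.001]
force: [0.5, 0.9, -0.5]
finger_gap: 0.0848
gripper_force: 0.0
```

```bash
python3 - <<'E'
from h import *
print(state()['tool_pos'],state()['finger_gap'])
s=snapshot('wrist')
for c in RNG:
  for ce,st in blobs(mask(s['pixels'],c),300): print(c,ce.round(1),st,onz(s,ce,.075,True).round(4))
E
```

```text
[ 0.53841559 -0.17935744  0.16636778] 0.08479191998424845
green [278.8 347.9] [ 257  327   48   38 1264] [ 0.5408 -0.2468  0.075 ]
red [277.5 201.3] [248 193  61  26 423] [ 0.5397 -0.1479  0.075 ]
red [279.5 250.9] [ 251  220   59   62 2820] [ 0.5408 -0.1761  0.075 ]
blue [182.3 224.5] [169 211  28  28 682] [ 0.4879 -0.1609  0.075 ]
```

>>> apply_moves --pt "85 0.04 0.1 0.7 0" --pt "85 0 0 0.8 0" --pt "85 0 0 0.8 0" --pt "85 0 0 0.45 0" --pt "85 0 0 0 0" --pt "30 0 0 0 0" --pt "30 0 0 0 0" --pt "30 0 0 0 0" --pt "30 0 0 0 0" --pt "30 0 0 0 0"

```text
time_s: 8.03
tool_pos: [0.5429, -0.1788, 0.1012]
ee_rot: [2.219, 2.219, 0.002]
force: [0.1, 0.4, 5.6]
finger_gap: 0.0421
gripper_force: 61.4
```

>>> apply_moves --pt "30 0 0 0 0" --pt "30 0 0 0 0"

```text
time_s: 8.2
tool_pos: [0.5429, -0.1788, 0.1012]
ee_rot: [2.219, 2.219, 0.002]
force: [0.8, 0.4, 6.3]
finger_gap: 0.0423
gripper_force: 61.4
```

>>> apply_moves --pt "30 0 0 -0.5 0" --pt "30 0 0 -1 0" --pt "30 0 0 -1 0" --pt "30 0 0 -1 0" --pt "30 0 0 -0.7 0" --pt "30 0.6 0.05 0 0" --pt "30 1 0.05 0 0" --pt "30 1 0.05 0 0" --pt "30 1 0.05 0 0" --pt "30 1 0.05 0 0"

```text
time_s: 9.03
tool_pos: [0.547, -0.0612, 0.2035]
ee_rot: [-2.22, -2.22, 0.001]
force: [0.1, 0.2, -1.1]
finger_gap: 0.0421
gripper_force: 61.0
```

>>> apply_moves --pt "30 1 0.05 0 0" --pt "30 1 0.05 0 0" --pt "30 1 0.05 0 0" --pt "30 1 0.05 0 0" --pt "30 1 0.05 0 0" --pt "30 1 0.05 0 0" --pt "30 1 0.05 0 0" --pt "30 1 0.05 0 0" --pt "30 1 0.05 0 0" --pt "30 1 0.05 0 0"

```text
time_s: 9.87
tool_pos: [0.5592, 0.1886, 0.2033]
ee_rot: [-2.22, -2.221, 0.003]
force: [0.1, -0.0, -1.9]
finger_gap: 0.0422
gripper_force: 61.0
```

>>> apply_moves --pt "30 0.9 0.05 0 0" --pt "30 0.5 0 0 0" --pt "30 0 0 0 0" --pt "30 0 0 0 0"

```text
time_s: 10.2
tool_pos: [0.561, 0.222, 0.2037]
ee_rot: [-2.22, -2.223, 0.002]
force: [0.8, -0.5, 0.4]
finger_gap: 0.042
gripper_force: 61.0
```

>>> apply_moves --pt "30 -0.03 0.05 0.5 0" --pt "30 0 0 0.8 0" --pt "30 0 0 0.8 0" --pt "30 0 0 0.8 0" --pt "30 0 0 0.5 0" --pt "30 0 0 0.2 0" --pt "30 0 0 0 0" --pt "30 0 0 0 0"

```text
time_s: 10.87
tool_pos: [0.5633, 0.2204, 0.1144]
ee_rot: [2.222, 2.22, 0.0]
force: [0.4, -0.1, 0.0]
finger_gap: 0.0422
gripper_force: 61.1
```

>>> apply_moves --pt "30 0 0 0.05 0" --pt "30 0 0 0.05 0" --pt "30 0 0 0 0" --pt "30 0 0 0 0"

```text
time_s: 11.2
tool_pos: [0.5633, 0.221, 0.1122]
ee_rot: [2.221, 2.221, 0.001]
force: [0.3, -0.2, -0.3]
finger_gap: 0.0426
gripper_force: 61.2
```

Red is at the predicted seat height. I'm releasing and moving on to green.

>>> apply_moves --pt "30 0 0 0.03 0" --pt "62 0 0 0 0" --pt "62 0 0 0 0" --pt "62 0 0 0 0" --pt "62 0 0 0 0" --pt "62 0 0 -0.6 0" --pt "62 0 0 -1 0" --pt "62 0 0 -1 0" --pt "75 0 0 -0.6 0" --pt "85 0 0 0 0"

```text
time_s: 12.03
tool_pos: [0.5651, 0.2215, 0.1953]
ee_rot: [2.218, 2.219, 0.01]
force: [0.4, 1.6, -0.5]
finger_gap: 0.0833
gripper_force: 0.0
```

>>> apply_moves --pt "85 -0.6 -0.05 0 0" --pt "85 -1 -0.05 0 0" --pt "85 -1 -0.05 0 0" --pt "85 -1 -0.05 0 0" --pt "85 -1 -0.05 0 0" --pt "85 -1 -0.05 0 0" --pt "85 -1 -0.05 0 0" --pt "85 -1 -0.05 0 0" --pt "85 -1 -0.05 0 0" --pt "85 -1 -0.05 0 0"

```text
time_s: 12.87
tool_pos: [0.5489, -0.0206, 0.189]
ee_rot: [-2.22, -2.219, 0.003]
force: [-0.2, 0.3, -0.1]
finger_gap: 0.0852
gripper_force: 0.0
```

>>> apply_moves --pt "85 -1 -0.05 0 0" --pt "85 -1 -0.05 0 0" --pt "85 -1 -0.05 0 0" --pt "85 -1 -0.05 0 0" --pt "85 -1 -0.05 0 0" --pt "85 -1 -0.05 0.1 0" --pt "85 -1 -0.05 0.3 0" --pt "85 -1 -0.05 0.4 0" --pt "85 -0.9 -0.05 0.2 0" --pt "85 -0.5 0 0 0"

```text
time_s: 13.7
tool_pos: [0.5369, -0.2557, 0.1627]
ee_rot: [-2.22, -2.215, 0.002]
force: [0.7, 0.2, 0.8]
finger_gap: 0.0846
gripper_force: 0.0
```

>>> apply_moves --pt "85 0 0 0 0" --pt "85 0 0 0 0"

```text
time_s: 13.87
tool_pos: [0.5387, -0.2539, 0.1654]
ee_rot: [-2.221, -2.219, -0.0]
force: [-0.1, -0.4, 0.1]
finger_gap: 0.085
gripper_force: 0.0
```

```bash
python3 - <<'E'
from h import *
print(state()['tool_pos'],state()['finger_gap'])
s=snapshot('wrist')
for c in RNG:
  for ce,st in blobs(mask(s['pixels'],c),300): print(c,ce.round(1),st,onz(s,ce,.075,True).round(4))
s=snapshot('side');cv2.imwrite("pics/s3.png",cv2.resize(s['pixels'][100:380,120:400,::-1],None,fx=2,fy=2))
for c in ['red','blue']:
  for ce,st in blobs(mask(s['pixels'],c),80): print(c,ce.round(1),st,onz(s,ce,.075).round(4))
E
```

```text
[ 0.53871416 -0.25394927  0.16537473] 0.08495643102606502
yellow [279.8 301.8] [255 291  57  29 643] [ 0.5416 -0.2837  0.075 ]
yellow [283.2 346.8] [ 260  327   49   39 1541] [ 0.544  -0.3196  0.075 ]
green [280.4 257.2] [ 253  226   57   61 2592] [ 0.5418 -0.2542  0.075 ]
blue [174.1 123.9] [160 109  30  31 841] [ 0.488  -0.1813  0.075 ]
red [197.  259.7] [188 251  19  19 278] [0.563  0.2186 0.075 ]
red [201.7 278.9] [188 268  25  17 156] [0.5265 0.2497 0.075 ]
red [249.3 293.9] [239 288  24  12 105] [0.4353 0.2358 0.075 ]
red [281.7 302.5] [265 296  34  14 186] [0.3787 0.2243 0.075 ]
blue [551.  121.1] [542 105  18  29 369] [ 0.0302 -0.6668  0.075 ]
blue [213.9 235.1] [206 227  17  17 235] [0.5754 0.1516 0.075 ]
blue [217.6 253.7] [206 246  22  13 136] [0.5388 0.188  0.075 ]
blue [263.3 267.4] [253 262  23  11  84] [0.446  0.1746 0.075 ]
blue [293.2 274.8] [278 269  31  12 144] [0.3906 0.1633 0.075 ]
```

View pics/s3.png

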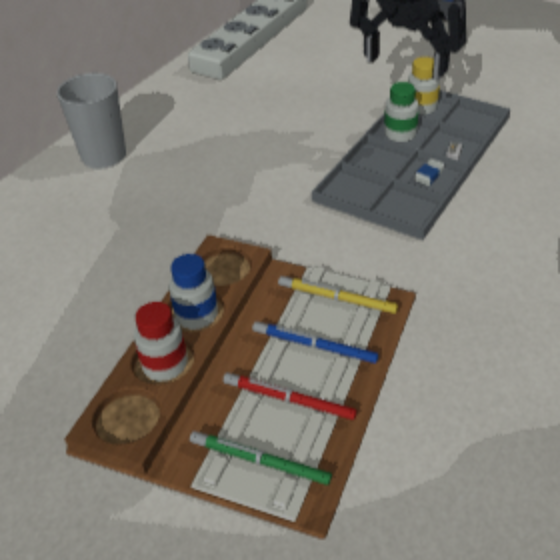

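Red and blue both stand upright in their wells, with red's cap at (.563,.219), and the pens are untouched. Green is at (.542,−.257), so I'm going down on it.

>>> apply_moves --pt "85 -0.1 0.1 0.7 0" --pt "85 0 0 0.8 0" --pt "85 0 0 0.8 0" --pt "85 0 0 0.45 0" --pt "85 0 0 0 0" --pt "30 0 0 0 0" --pt "30 0 0 0 0" --pt "30 0 0 0 0" --pt "30 0 0 0 0" --pt "30 0 0 0 0"

```text
time_s: 14.8
tool_pos: [0.5428, -0.2572, 0.0992]
ee_rot: [2.219, 2.219, 0.001]
force: [0.6, 0.3, 5.0]
finger_gap: 0.0426
gripper_force: 61.5
```

>>> apply_moves --pt "30 0 0 0 0" --pt "30 0 0 0 0"

```text
time_s: 14.97
tool_pos: [0.5428, -0.2572, 0.0992]
ee_rot: [2.219, 2.219, 0.001]
force: [0.7, 0.5, 6.5]
finger_gap: 0.0421
gripper_force: 61.5
```

>>> apply_moves --pt "30 0 0 -0.5 0" --pt "30 0 0 -1 0" --pt "30 0 0 -1 0" --pt "30 0 0 -1 0" --pt "30 0 0 -0.8 0" --pt "30 0.6 0.05 0 0" --pt "30 1 0.05 0 0" --pt "30 1 0.05 0 0" --pt "30 1 0.05 0 0" --pt "30 1 0.05 0 0"

```text
time_s: 15.8
tool_pos: [0.547, -0.1392, 0.2037]
ee_rot: [-2.22, -2.22, 0.001]
force: [1.0, -0.1, -1.4]
finger_gap: 0.0424
gripper_force: 61.1
```

>>> apply_moves --pt "30 1 0.02 0 0" --pt "30 1 0.02 0 0" --pt "30 1 0 0 0" --pt "30 1 0 0 0" --pt "30 1 0 0 0" --pt "30 1 0 0 0" --pt "30 1 0 0 0" --pt "30 1 0 0 0" --pt "30 1 0 0 0" --pt "30 1 0 0 0"

```text
time_s: 16.63
tool_pos: [0.5475, 0.1105, 0.2037]
ee_rot: [-2.22, -2.221, 0.002]
force: [0.5, -0.2, -0.2]
finger_gap: 0.0423
gripper_force: 61.1
```

>>> apply_moves --pt "30 1 0 0 0" --pt "30 1 0 0 0" --pt "30 1 0 0 0" --pt "30 1 0 0 0" --pt "30 1 0 0 0" --pt "30 1 0 0 0" --pt "30 0.8 0 0 0" --pt "30 0.35 0 0 0" --pt "30 0 0 0 0" --pt "30 0 0 0 0"

```text
time_s: 17.47
tool_pos: [0.5482, 0.2872, 0.2041]
ee_rot: [-2.22, -2.222, 0.003]
force: [0.7, -0.9, -0.8]
finger_gap: 0.0422
gripper_force: 61.1
```

>>> apply_moves --pt "30 0 0.07 0.5 0" --pt "30 0 0 0.8 0" --pt "30 0 0 0.8 0" --pt "30 0 0 0.8 0" --pt "30 0 0 0.6 0" --pt "30 0 0 0.2 0" --pt "30 0 0 0 0" --pt "30 0 0 0 0"

```text
time_s: 18.13
tool_pos: [0.5508, 0.2861, 0.1117]
ee_rot: [-2.223, -2.22, 0.001]
force: [0.3, -0.5, -0.9]
finger_gap: 0.0424
gripper_force: 61.0
```

>>> apply_moves --pt "30 0 0 0.06 0" --pt "30 0 0 0 0" --pt "62 0 0 0 0" --pt "62 0 0 0 0" --pt "62 0 0 0 0" --pt "62 0 0 0 0" --pt "62 0 0 -0.6 0" --pt "62 0 0 -1 0" --pt "62 0 0 -1 0" --pt "75 0 0 -0.7 0"

```text
time_s: 18.97
tool_pos: [0.5514, 0.2875, 0.1958]
ee_rot: [2.22, 2.221, 0.004]
force: [0.6, -0.2, 0.4]
finger_gap: 0.0726
gripper_force: 0.0
```

>>> apply_moves --pt "85 -0.6 0 0 0" --pt "85 -1 -0.05 0 0" --pt "85 -1 -0.05 0 0" --pt "85 -1 -0.05 0 0" --pt "85 -1 -0.05 0 0" --pt "85 -1 -0.05 0 0" --pt "85 -1 -0.05 0 0" --pt "85 -1 -0.05 0 0" --pt "85 -1 0 0 0" --pt "85 -1 0 0 0"

```text
time_s: 19.8
tool_pos: [0.541, 0.0455, 0.1923]
ee_rot: [-2.221, -2.22, 0.002]
force: [-0.4, 0.2, 0.4]
finger_gap: 0.0854
gripper_force: 0.0
```

>>> apply_moves --pt "85 -1 0 0 0" --pt "85 -1 0 0 0" --pt "85 -1 0 0 0" --pt "85 -1 0 0 0" --pt "85 -1 0 0 0" --pt "85 -1 0 0 0" --pt "85 -1 0 0 0" --pt "85 -1 0 0 0" --pt "85 -1 0 0 0" --pt "85 -1 0 0 0"

```text
time_s: 20.63
tool_pos: [0.5409, -0.2042, 0.1923]
ee_rot: [-2.221, -2.22, 0.001]
force: [-0.6, 0.4, 0.7]
finger_gap: 0.085
gripper_force: 0.0
```

>>> apply_moves --pt "85 -1 0 0.1 0" --pt "85 -1 0 0.3 0" --pt "85 -1 0 0.4 0" --pt "85 -1 0 0.3 0" --pt "85 -0.8 0 0 0" --pt "85 -0.3 0 0 0" --pt "85 0 0 0 0" --pt "85 0 0 0 0"

```text
time_s: 21.3
tool_pos: [0.5416, -0.3299, 0.1655]
ee_rot: [-2.221, -2.22, -0.0]
force: [0.7, 0.7, 0.5]
finger_gap: 0.0851
gripper_force: 0.0
```

```bash
python3 - <<'E'
from h import *
print(state()['tool_pos'],state()['finger_gap'])
s=snapshot('wrist')
for c in RNG:
  for ce,st in blobs(mask(s['pixels'],c),300): print(c,ce.round(1),st,onz(s,ce,.075,True).round(4))
s=snapshot('side');cv2.imwrite("pics/s4.png",cv2.resize(s['pixels'][100:380,120:400,::-1],None,fx=2,fy=2))
for c in ['green']:
  for ce,st in blobs(mask(s['pixels'],c),80): print(c,ce.round(1),st,onz(s,ce,.075).round(4))
E
```

```text
[ 0.54155593 -0.32993696  0.16546102] 0.08513754456112733
yellow [278.3 203.7] [249 195  62  27 461] [ 0.5434 -0.2996  0.075 ]
yellow [280.4 253.3] [ 252  223   59   61 2800] [ 0.5447 -0.3278  0.075 ]
blue [169.3  18.5] [154   4  32  30 756] [ 0.4888 -0.202   0.075 ]
green [177.5 287.6] [168 278  19  20 303] [0.551  0.2854 0.075 ]
green [182.5 308.8] [170 302  24  12 131] [0.5144 0.3143 0.075 ]
green [233.8 324.1] [223 318  25  13  98] [0.4242 0.2966 0.075 ]
green [267.5 333.7] [250 327  36  15 194] [0.3686 0.285  0.075 ]
```

View pics/s4.png

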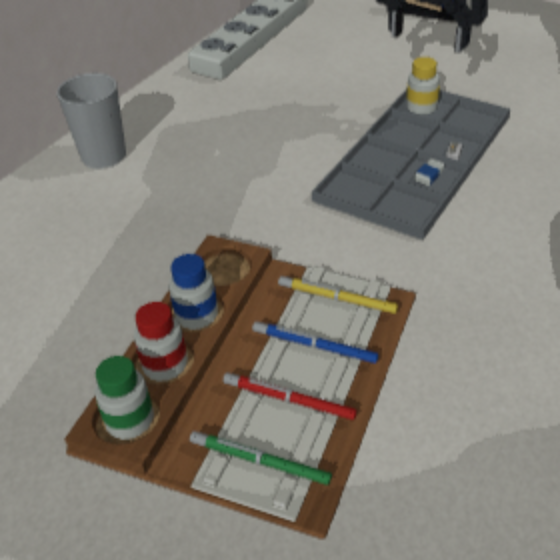

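Green is seated upright, with its cap at (.551,.285). Yellow is at (.5445,−.330), almost directly below the gripper, so I'm going down on it.

>>> apply_moves --pt "85 0 0.1 0.7 0" --pt "85 0 0 0.8 0" --pt "85 0 0 0.8 0" --pt "85 0 0 0.45 0" --pt "85 0 0 0 0" --pt "30 0 0 0 0" --pt "30 0 0 0 0" --pt "30 0 0 0 0" --pt "30 0 0 0 0" --pt "30 0 0 0 0"

```text
time_s: 22.23
tool_pos: [0.5454, -0.331, 0.0991]
ee_rot: [2.219, 2.219, 0.0]
force: [-0.5, 0.2, 6.0]
finger_gap: 0.0424
gripper_force: 61.5
```

>>> apply_moves --pt "30 0 0 0 0" --pt "30 0 0 0 0"

```text
time_s: 22.4
tool_pos: [0.5454, -0.331, 0.099]
ee_rot: [2.219, 2.219, 0.0]
force: [0.4, 0.2, 5.9]
finger_gap: 0.0428
gripper_force: 61.5
```

>>> apply_moves --pt "30 0 0 -0.5 0" --pt "30 0 0 -1 0" --pt "30 0 0 -1 0" --pt "30 0 0 -1 0" --pt "30 0 0 -0.8 0" --pt "30 0.6 0.1 0 0" --pt "30 1 0.11 0 0" --pt "30 1 0.11 0 0" --pt "30 1 0.11 0 0" --pt "30 1 0.11 0 0"

```text
time_s: 23.23
tool_pos: [0.5573, -0.213, 0.2036]
ee_rot: [-2.22, -2.22, 0.0]
force: [0.8, 0.9, -1.2]
finger_gap: 0.0426
gripper_force: 61.1
```

>>> apply_moves --pt "30 1 0.11 0 0" --pt "30 1 0.11 0 0" --pt "30 1 0.11 0 0" --pt "30 1 0.11 0 0" --pt "30 1 0.11 0 0" --pt "30 1 0.11 0 0" --pt "30 1 0.11 0 0" --pt "30 1 0.11 0 0" --pt "30 1 0.11 0 0" --pt "30 1 0.11 0 0"

```text
time_s: 24.07
tool_pos: [0.5844, 0.0369, 0.2036]
ee_rot: [-2.22, -2.221, 0.002]
force: [-0.0, 0.7, -2.2]
finger_gap: 0.0422
gripper_force: 61.1
```

>>> apply_moves --pt "30 1 0.06 0 0" --pt "30 0.7 0 0 0" --pt "30 0.35 0 0 0" --pt "30 0 0 0 0" --pt "30 0 0 0 0"

```text
time_s: 24.48
tool_pos: [0.5864, 0.0861, 0.204]
ee_rot: [-2.22, -2.222, 0.002]
force: [-0.0, 0.3, -0.7]
finger_gap: 0.0421
gripper_force: 61.1
```

>>> apply_moves --pt "30 0 0.02 0.5 0" --pt "30 0 0 0.8 0" --pt "30 0 0 0.8 0" --pt "30 0 0 0.8 0" --pt "30 0 0 0.6 0" --pt "30 0 0 0.2 0" --pt "30 0 0 0 0" --pt "30 0 0 0 0"

```text
time_s: 25.15
tool_pos: [0.5874, 0.085, 0.1115]
ee_rot: [-2.223, -2.22, 0.001]
force: [0.1, -0.3, -1.3]
finger_gap: 0.0423
gripper_force: 61.0
```

>>> apply_moves --pt "30 0 0 0.06 0" --pt "30 0 0 0 0" --pt "62 0 0 0 0" --pt "62 0 0 0 0" --pt "62 0 0 0 0" --pt "62 0 0 0 0" --pt "62 0 0 -0.6 0" --pt "62 0 0 -1 0" --pt "62 0 0 -1 0" --pt "75 0 0 -1 0"

```text
time_s: 25.98
tool_pos: [0.5873, 0.0861, 0.2015]
ee_rot: [-2.221, -2.221, 0.001]
force: [0.3, -0.1, -0.2]
finger_gap: 0.0725
gripper_force: 0.0
```

>>> apply_moves --pt "85 -1 0 -1 0" --pt "85 -1 0 0 0" --pt "85 -1 0 0 0" --pt "85 -1 0 0 0" --pt "85 -1 0 0 0" --pt "85 -1 0 0 0" --pt "85 0 0 0 0" --pt "85 0 0 0 0"

```text
time_s: 26.65
tool_pos: [0.5875, -0.0649, 0.2258]
ee_rot: [2.224, 2.219, 0.0]
force: [-0.2, -0.1, -0.0]
finger_gap: 0.0851
gripper_force: 0.0
```

```bash
python3 - <<'E'
from h import *
S={n:snapshot(n) for n in["scene","side"]}
for n in S: cv2.imwrite(f"pics/{n}5.png",cv2.resize(S[n]['pixels'][140:380,150:450,::-1],None,fx=2,fy=2))
for c in RNG:
  for n in S:
    for ce,st in blobs(mask(S[n]['pixels'],c),70):
      if 150<ce[0]<460 and 140<ce[1]<345: print(c,n,ce.round(1),st.tolist(),'cap',onz(S[n],ce,.075).round(3)[:2],'pen',onz(S[n],ce,.023).round(3)[:2])
E
```

```text
yellow scene [305.2 196.1] [300, 188, 12, 17, 72] cap [0.497 0.042] pen [0.428 0.057]
yellow scene [335.2 220.2] [327, 212, 17, 17, 235] cap [0.587 0.086] pen [0.525 0.104]
yellow scene [333.9 239.2] [324, 232, 21, 13, 158] cap [0.644 0.069] pen [0.586 0.086]
yellow side [229.6 213.3] [222, 206, 16, 16, 205] cap [0.587 0.084] pen [0.626 0.038]
yellow side [232.2 231. ] [221, 224, 22, 12, 134] cap [0.551 0.125] pen [0.587 0.083]
yellow side [274.9 243.9] [266, 239, 21, 10, 87] cap [0.458 0.114] pen [0.486 0.071]
yellow side [304.2 250.7] [289, 245, 30, 12, 142] cap [0.401 0.103] pen [0.423 0.059]
green scene [424.1 197. ] [417, 193, 15, 9, 90] cap [0.54  0.293] pen [0.475 0.328]
green side [177.3 287.6] [168, 278, 19, 20, 299] cap [0.551 0.285] pen [0.588 0.259]
green side [183.  308.4] [170, 300, 25, 14, 140] cap [0.514 0.313] pen [0.547 0.29 ]
green side [233.8 324.2] [223, 318, 25, 13, 98] cap [0.424 0.297] pen [0.448 0.271]
green side [267.5 333.8] [250, 327, 36, 15, 192] cap [0.369 0.285] pen [0.388 0.259]
red scene [357.7 184.7] [352, 178, 13, 15, 73] cap [0.473 0.165] pen [0.40
[... 310 characters left out ...]
0.527 0.25 ] pen [0.561 0.221]
red side [249.3 293.9] [239, 288, 24, 12, 105] cap [0.435 0.236] pen [0.461 0.205]
red side [281.6 302.5] [265, 296, 34, 14, 187] cap [0.379 0.224] pen [0.399 0.192]
blue scene [367.  212.7] [359, 206, 16, 16, 165] cap [0.574 0.156] pen [0.511 0.181]
blue scene [367.4 232.8] [358, 228, 17, 10, 78] cap [0.636 0.139] pen [0.578 0.162]
blue side [213.9 235.1] [206, 227, 17, 17, 235] cap [0.575 0.152] pen [0.614 0.113]
blue side [217.6 253.7] [206, 246, 22, 13, 136] cap [0.539 0.188] pen [0.574 0.152]
blue side [263.2 267.4] [253, 262, 23, 11, 85] cap [0.446 0.175] pen [0.473 0.138]
blue side [293.2 274.8] [278, 269, 31, 12, 144] cap [0.391 0.163] pen [0.412 0.125]
```

View pics/side5.png

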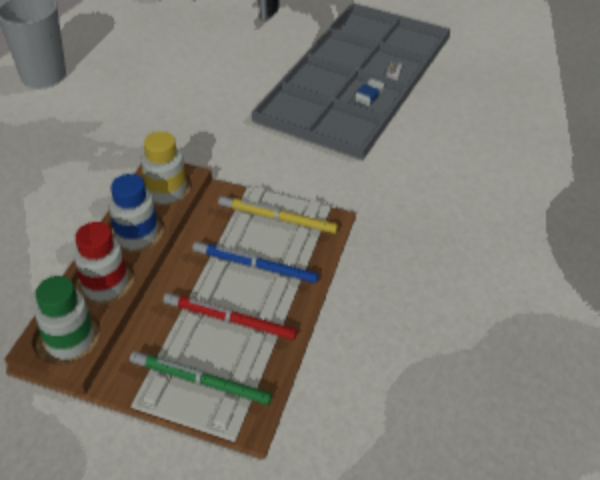

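View pics/scene5.png

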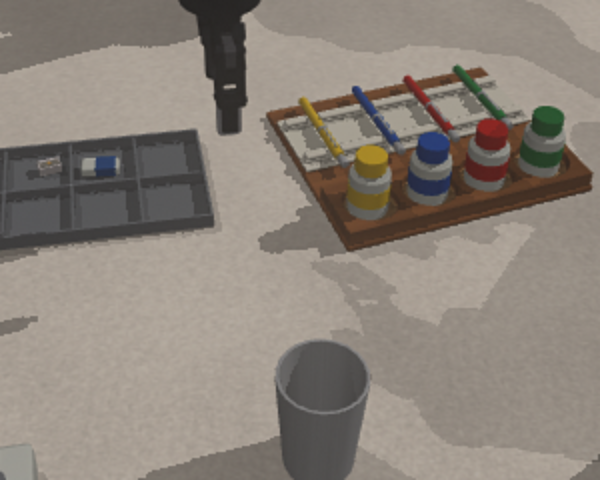

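All four bottles stand upright in the wells behind their pens. The cap positions in both views are within about 3 mm of the well centres, the pens have not moved, and the arm is clear.

```bash
python3 -c "
from station import *
print(close_job())"
```

```text
the job is handed in; nothing more can be done
None
```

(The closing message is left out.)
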